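# Hang the ear defenders on the swing-out hanger

### The arm

A 6-joint arm with a two-finger parallel gripper is mounted at the origin on a cart in front of the work surface, level with it; the furniture and walls round the work are solid. World frame = base frame: x ahead of the robot, y to its left, z up, the work surface at z = 0. Lengths are in m, angles in rad, forces in N, time in s.
With the tool pointing down it reaches from about 0.375 to 0.9 m from the base axis. Payload 3.1 kg.
Tool frame: the origin (TCP) lies on the centre line of the jaws, within the pads' length; the fingertips stand 22 mm ahead of it and the grasp point (between the pads) lies 3 mm ahead of it; z points along the fingers, y is the line along which they close (so a half turn about z gives the same grasp; the last joint's range is limited). The gripper opens to 87 mm and grips with 3 to 60 N. Pads are 19 mm wide; open, the fingers measure 117 mm over their backs; the gripper's body (75 mm by 190 mm) begins 51 mm behind the grasp point.
Start: joints at [-1.46, 0.527, 1.433, -0, 1.181, -0.178], TCP at [0.179, -0.599, 0.245] pointing down, gripper open.
Joint ranges: [-3.08, 3.08], [-0.75, 2.2], [0.22, 2.44], [-1.43, 4.57], [0, 2.65], [-2.85, 2.85]. Speed limits (rad/s): [2.79, 2.79, 3.14, 3.14, 3.14, 3.14].

### API

Orientations are given as a unit quaternion [x, y, z, w].
In Python, from workcell import * gives the robot as it stands. The module is installed in compiled form; this text tells all that it offers.
- The arm moves only by the tool arm_command, never from a script. Its argument "rows" is one flat list of numbers, 7 for each row, row after row: the turn, a rotation vector about the tool's x, y, z in degrees, then the shift along the tool's x, y, z in m, then the finger opening in m, from 0 to 0.087. In form: [rx, ry, rz, dx, dy, dz, jaw, rx, ry, rz, dx, dy, dz, jaw, ...]. A call has 1 to 8 rows; each row is the pose to reach, as a shift and turn from the pose commanded when the call began, along the tool's axes at that moment; what a row does not reach only later rows make up. A row lasts 1/12 s, in which the tool goes at most 41.7 mm and 7.16 degrees, less where a joint would pass 70% of its speed; a pose out of reach is approached as far as the arm can. A call with a gripper value outside its range is refused whole. The fingers move at their own pace and stop on an object; "force" is the grip in N (left out, the last holds). Time passes only in rows, so rows that repeat a pose let the fingers close. It gives the time, the measured TCP pose, the force, the opening and the grip force at its end, in the units of the state.
- sense(): the state, without advancing time (a new reading comes with each control period).
- capture(name): name is "side" or "top" or "wrist"; returns the picture (384x512x3 uint8, red, green, blue); there is no depth.
- camera_info(name): a dict with "vertical_fov" (degrees; the focal length in pixels is half the picture's height over the tangent of half this angle, whatever the lens; pixels are square), "cx", "cy" (the principal point, pixels), "position" and "orientation" of the camera in the world; the wrist camera has in their place "tool_from_camera" (4x4, takes a point from camera to tool coordinates, whose origin is the TCP and whose axes are the flange's). Camera axes: x right, y up, looking along -z (the intrinsics and any distortion apply to the point x, -y, -z); pixel columns grow to the right and rows downward; lengths in m; the calibration is good to about 2 mm. A picture is of the moment at which its call begins: read the wrist's pose just before it. camera_info takes no time and is no camera call.
- hand_in(): hands the job in; it is judged then, once.
The state is a dict: "t": time; "qpos": joint angles; "qd": joint speeds; "joint_efforts": joint torques, N m; "eef_pos": TCP position; "orientation": TCP orientation; "contact_force": force on the tool from outside, world axes, zero at the start; "wrist_torque": the same for the moment, N m; "opening": opening from 0.0 (shut) to 1.0 (fully open); "grip_force": force on a finger pad.
Only numpy, scipy, OpenCV 4.12 (cv2) and the standard library are available. Lean on these libraries where they do the work, as an engineer would, in place of code of your own. Each camera call takes 0.05 s, during which the arm holds its last target. There are 200 camera calls.

### The job

First swing the hanger's folded arm out until it meets its stop. Then take the ear defenders standing on the bench by their padded crown, lower them astride the arm's bar between the post and the end ball, so that the crown rests on the bar with one cup hanging on each side, and only then let go. Do not tip the ear defenders over, and leave the other things on the bench where they lie.

Things in the scene. Friction and masses are not known exactly. Their poses are not given: they have to be found in the camera images.
- hanger: Steel hanger fixed to the bench: 96 mm square foot plate with four bolt heads and an upright 20 mm post, 200 mm tall with its cap. Origin at the centre of the foot's underside, below the post's axis, which is the hinge axis of the arm. The open arm points along this frame's -x, the fully folded arm (joint 0) along its +y. Position and yaw vary.
- swing_arm (a joint): Hinge of the hanger's arm, rad: 0 = fully folded (along hanger +y), 1.571 = out against its stop (along hanger -x), growing counter-clockwise seen from above. Starts between 0.35 and 0.8. Friction (about 2 N pushed at 110 mm from the post axis) holds it where it is left.
- bar_mid (a point): Midpoint of the clear part of the arm's bar, on its axis, 88 mm from the post axis. The bar is level, round, 14 mm thick steel, axis 170 mm above the bench, clear of hub and collars from 30 to 145 mm from the post axis; a black 26 mm ball ends it, centre at 165 mm. x along the bar away from the post, z up. Moves with the arm.
- crown_pad (a point): Centre of the crown pad of the ear defenders (upright on two flat-bottomed black cups), 120 mm above the cups' undersides. Pad 22 mm wide along x (grip so, from above), 20 mm thick, curving down at both sides, open below. y from cup to cup, z up. Cups 60 mm along x, 75 high, 80 apart inside, 159 over all. 0.26 kg. Hung: x along the bar (either way), this point 17 mm above the bar's axis.
- masking_tape_mid (a point): Bystander: roll of masking tape lying flat, 80 mm across, 24 mm high; its centre.
- spanner_mid (a point): Bystander: small combination spanner, 175 mm long, lying flat; its centre.
- vee_block_mid (a point): Bystander: steel vee block, 57x56x34 mm; its centre.
- screwdriver_mid (a point): Bystander: screwdriver, 207 mm long, lying near the front edge; its centre.

How it is judged:
By the outcome, as a careful person would: the job done as asked, in the order asked, and still so for the second after the job is handed in, with the robot touching nothing.
It also fails if it takes over 54 s, if anything falls off the work surface, if the arm or the gripper's body presses on something with over 40 N, if the wrist force passes 120 N, or if a joint passes its speed limit or range.

## Working session

There is one attempt and no reset: what is moved stays moved. The work goes in short steps, Python scripts to look and compute and a tool call to move; the robot and the scene stay as the last step left them, time stands still between calls to the robot, and variables do not carry over. Pictures are saved under pics/ and viewed, at most 10 in all, crops included, and the job is handed in when it is done.

Besides the shell and the picture viewer there is one more tool, called after "Request:" as name(argument=value, ...), one argument or row to a line, values as JSON. arm_command: Moves the arm, as the interface text tells. Its arguments: {"type":"object","properties":{"rows":{"type":"array"},"force":{"type":"number"}},"required":["rows"]}

```bash
mkdir -p pics; cat > h.py <<'E'
from workcell import *
import numpy as np, cv2
from scipy.spatial.transform import Rotation as R
def cam(n):
    i=camera_info(n); f=192/np.tan(np.radians(i["vertical_fov"])/2)
    if n=="wrist":
        s=sense(); T=np.eye(4); T[:3,:3]=R.from_quat(s["orientation"]).as_matrix(); T[:3,3]=s["eef_pos"]; T=T@np.array(i["tool_from_camera"])
    else:
        T=np.eye(4); T[:3,:3]=R.from_quat(i["orientation"]).as_matrix(); T[:3,3]=i["position"]
    return i,f,T
def ray(c,u,v):
    i,f,T=c; d=T[:3,:3]@np.array([(u-i["cx"])/f,-(v-i["cy"])/f,-1]); return T[:3,3],d/np.linalg.norm(d)
def onz(c,u,v,z):
    o,d=ray(c,u,v); return o+d*(z-o[2])/d[2]
def proj(c,p):
    i,f,T=c; q=T[:3,:3].T@(np.array(p)-T[:3,3]); return i["cx"]+f*q[0]/-q[2], i["cy"]+f*q[1]/q[2]
def tri(a,b):
    (o,d),(p,e)=a,b; A=np.stack([d,-e],1); s=np.linalg.lstsq(A,p-o,rcond=None)[0]
    x,y=o+d*s[0],p+e*s[1]; return (x+y)/2,np.linalg.norm(x-y)
E
python3 - <<'E'
from h import *
for n in ["side","top"]:
    im=capture(n); cv2.imwrite(f"pics/{n}0.png",cv2.resize(im[:,:,::-1],(768,576)))
    print(camera_info(n))
print(camera_info("wrist")); print(sense())
E
```

```text
{'vertical_fov': 46.60277016689419, 'cx': 253.20390215859382, 'cy': 189.05566674029723, 'position': array([0.16075681, 0.80249726, 0.49717767]), 'orientation': array([-0.11737258,  0.5273304 ,  0.82556113, -0.16308017])}
{'vertical_fov': 51.95821993522334, 'cx': 258.82783977322543, 'cy': 194.42156203554427, 'position': array([0.36780002, 0.04550571, 1.014844  ]), 'orientation': array([-0.05215789,  0.05308527,  0.71350776, -0.6966837 ])}
{'vertical_fov': 66.16095866600965, 'cx': 257.7445360128148, 'cy': 191.11019488260962, 'tool_from_camera': array([[ 5.05151014e-05,  9.58513790e-01,  2.85046158e-01,
         7.69662391e-02],
       [ 9.99999525e-01, -3.25758485e-04,  9.18198389e-04,
         8.13244069e-04],
       [ 9.72962022e-04,  2.85045976e-01, -9.58513351e-01,
        -1.41251848e-01],
       [ 0.00000000e+00,  0.00000000e+00,  0.00000000e+00,
         1.00000000e+00]])}
{'t': 0.1, 'qpos': array([-1.45948305e+00,  5.28367382e-01,  1.43373661e+00, -3.85424229e-05,
        1.18138125e+00, -1.78492829e-01]), 'qd': array([-6.04433985e-04, -8.70958050e-04, -2.42800679e-03, -4.30727703e-04,
        1.22817890e-04, -5.30907350e-05]), 'joint_efforts': array([ 2.80518807e-04, -4.40984344e+01, -1.77150142e+01,  6.35021925e-02,
        5.33564086e-02, -3.92735990e-05]), 'eef_pos': array([ 0.17855969, -0.59833081,  0.24368496]), 'orientation': array([ 9.89518407e-01,  1.44403690e-01,  1.39682998e-05, -9.46355421e-04]), 'contact_force': array([-0.04873738, -0.50212966,  0.67968153]), 'wrist_torque': array([-0.00673928,  0.05119268, -0.0326684 ]), 'grip_force': 0.0, 'opening': 1.0006960265809435}
```

View pics/top0.png

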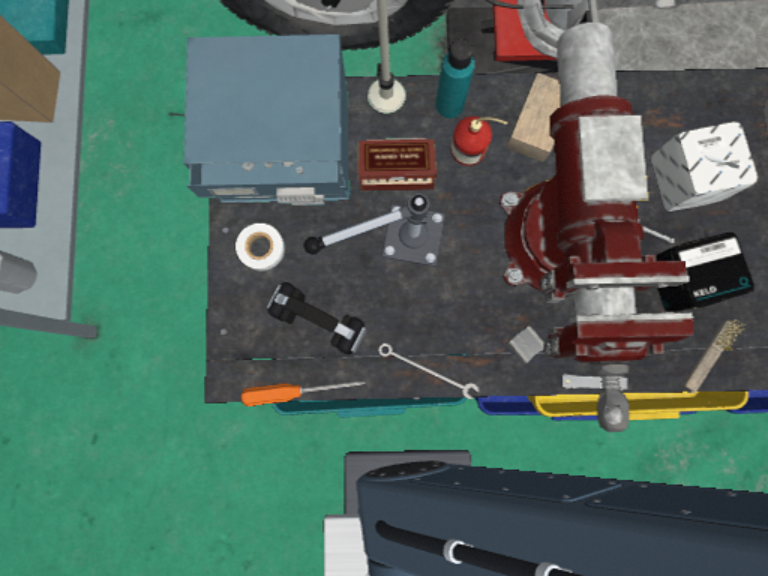

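View pics/side0.png

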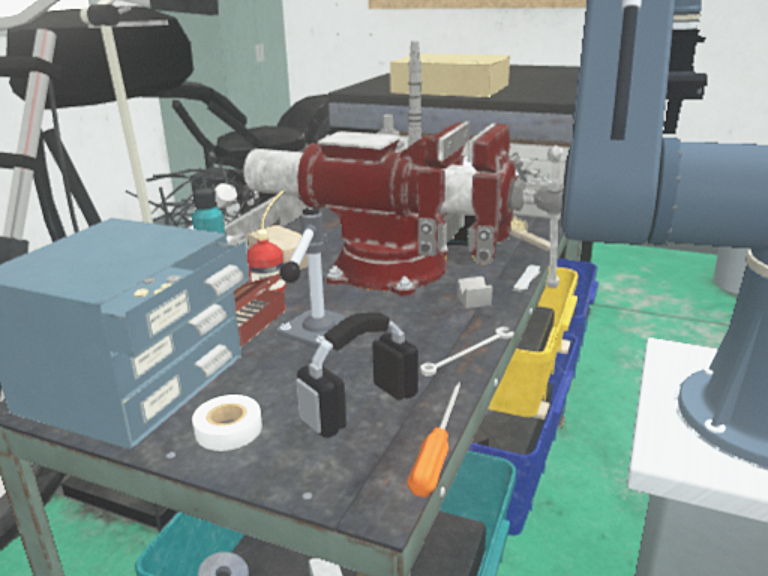

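The top view shows the post cap at (419,203), the ball at (313,244), the foot corners near (398,207), (443,212), (436,262) and (390,250), and the cups at (287,300) and (350,333). All of these are at 1.5x scale. The side view shows the ear defenders upright, with the crown at (360,325) and the ball at (290,271).

```bash
python3 - <<'E'
from h import *
t=cam("top"); s=cam("side"); k=1.5
q=lambda c,u,v,z: np.round(onz(c,u/k,v/k,z),3)
print("cap",q(t,419,203,.2),"ball",q(t,313,244,.17))
print("bolts",[q(t,*p,.012) for p in [(432,258),(390,251),(441,211)]])
print("ball tri",tri(ray(t,313/k,244/k),ray(s,290/k,271/k)))
print("post cap tri",tri(ray(t,419/k,203/k),ray(s,312/k,214/k)))
print("crown tri",tri(ray(t,318/k,314/k),ray(s,360/k,322/k)))
for z in (.12,.13): print("crown",q(t,318,314,z))
print("cups tops",q(t,284,301,.075),q(t,351,334,.075))
print("tape",q(t,260,247,.024),"scr",q(t,300,390,.01))
im=capture("top"); c=im[110:270,120:320]; cv2.imwrite("pics/topc.png",cv2.resize(c[:,:,::-1],None,fx=4,fy=3.75,interpolation=cv2.INTER_CUBIC)[:600,:800])
E
```

```text
cap [ 0.617 -0.004  0.2  ] ball [0.568 0.151 0.17 ]
bolts [array([ 0.575, -0.035,  0.012]), array([0.589, 0.038, 0.012]), array([ 0.659, -0.053,  0.012])]
ball tri (array([0.56783102, 0.15134913, 0.16930724]), np.float64(4.137698516282357e-06))
post cap tri (array([ 0.6203805 , -0.00476448,  0.18764869]), np.float64(0.0004328681836772256))
crown tri (array([0.47239032, 0.15161717, 0.1158317 ]), np.float64(0.003627716802962308))
crown [0.47 0.15 0.12]
crown [0.469 0.149 0.13 ]
cups tops [0.498 0.21  0.075] [0.442 0.103 0.075]
tape [0.599 0.26  0.024] scr [0.355 0.194 0.01 ]
```

View pics/topc.png

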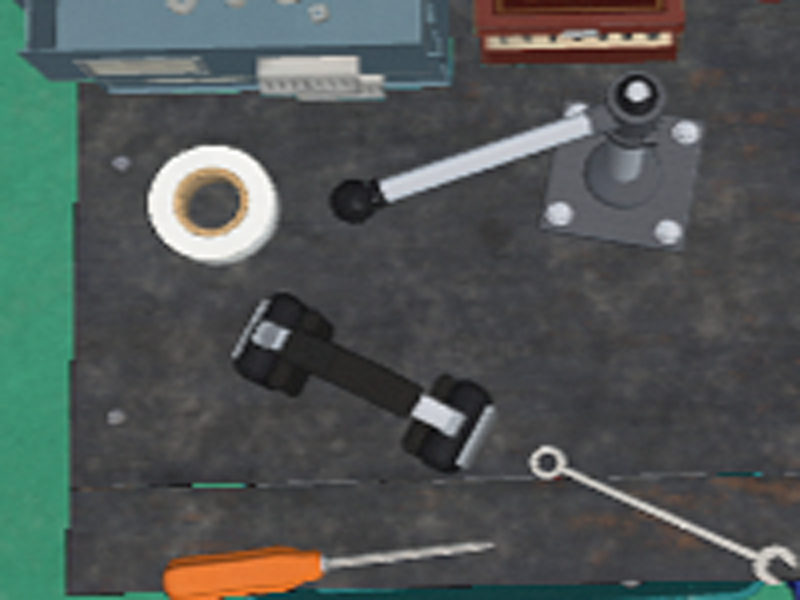

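The crop shows the bar running from the hub to the ball at (355,200), and the crown pad as a dark band centred near (355,375). Before moving, I'll check the obstacle heights (cabinet, vise) and compute the moves.

```bash
cat >> h.py <<'E'
def goto(p,yaw,tag=""):
    """shift along tool axes and turn for tool-down target with tool y at world angle yaw (deg)"""
    s=sense(); M=R.from_quat(s["orientation"]).as_matrix(); a=np.radians(yaw)
    y=np.array([np.cos(a),np.sin(a),0]); z=np.array([0,0,-1.]); T=np.stack([np.cross(y,z),y,z],1)
    print(tag,"turn",np.round(np.degrees(R.from_matrix(M.T@T).as_rotvec()),1),"shift",np.round(M.T@(np.array(p)-s["eef_pos"]),4))
E
python3 - <<'E'
from h import *
t=cam("top"); s=cam("side"); k=1.5
print("vise",tri(ray(t,640/k,117/k),ray(s,330/k,133/k)))
print("cab corner top",tri(ray(t,345/k,160/k),ray(s,237/k,247/k)))
print("cab bottom",onz(t,350/k,198/k,0), onz(s,242/k,362/k,0))
print(sense()["eef_pos"])
goto([.38,-.25,.45],-20,"via"); goto([.60,.115,.30],18,"above")
E
```

```text
vise (array([ 0.73348232, -0.31160353,  0.23349579]), np.float64(0.02026417952913783))
cab corner top (array([0.6892903 , 0.09965182, 0.16774152]), np.float64(0.01398635746671398))
cab bottom [0.69006834 0.10633382 0.        ] [6.76906508e-01 1.25785187e-01 5.55111512e-17]
[ 0.17857157 -0.59839511  0.24380869]
via turn [ -0.1  -0.1 -53.4] shift [ 0.2926 -0.2766 -0.2057]
above turn [ -0.1  -0.1 -91.4] shift [ 0.6077 -0.5633 -0.0551]
```

Request:
arm_command(
  rows=[0, 0, 0, 0, 0, -0.08, 0.06, 0, 0, -10, 0.08, -0.08, -0.16, 0.06, 0, 0, -53, 0.29, -0.277, -0.206, 0.06, 0, 0, -53, 0.29, -0.277, -0.206, 0.06, 0, 0, -53, 0.29, -0.277, -0.206, 0.06, 0, 0, -53, 0.29, -0.277, -0.206, 0.06, 0, 0, -53, 0.29, -0.277, -0.206, 0.06, 0, 0, -53, 0.29, -0.277, -0.206, 0.06],
)

```text
t: 0.82
eef_pos: [0.3096, -0.3675, 0.4015]
orientation: [0.834, 0.552, 0.0, -0.0]
contact_force: [0.8, -0.5, 0.4]
opening: 0.693
grip_force: 0.0
```

Request:
arm_command(
  rows=[0, 0, 0, 0, 0, 0, 0.06, 0, 0, 0, 0, 0, 0, 0.06, 0, 0, 0, 0, 0, 0, 0.06],
)

```text
t: 1.07
eef_pos: [0.3091, -0.3696, 0.401]
orientation: [0.835, 0.55, -0.0, 0.0]
contact_force: [-0.2, -0.5, -0.1]
opening: 0.688
grip_force: 0.0
```

```bash
python3 - <<'E'
from h import *
print(sense()["eef_pos"],sense()["t"])
goto([.582,.109,.30],18,"above")
E
```

```text
[ 0.30913971 -0.36960938  0.40097967] 1.0667
above turn [ -0.    0.  -41.3] shift [0.5476 0.0616 0.1006]
```

Request:
arm_command(
  rows=[0, 0, -41, 0.547, 0.062, 0, 0.06, 0, 0, -41, 0.547, 0.062, 0, 0.06, 0, 0, -41, 0.547, 0.062, 0, 0.06, 0, 0, -41, 0.547, 0.062, 0, 0.06, 0, 0, -41, 0.547, 0.062, 0, 0.06, 0, 0, -41, 0.547, 0.062, 0, 0.06, 0, 0, -41, 0.547, 0.062, 0, 0.06, 0, 0, -41, 0.547, 0.062, 0, 0.06],
)

```text
t: 1.73
eef_pos: [0.4753, -0.0799, 0.4001]
orientation: [0.591, 0.807, -0.0, -0.001]
contact_force: [0.3, -1.5, 0.2]
opening: 0.691
grip_force: 0.0
```

```bash
python3 - <<'E'
from h import *
print(sense()["eef_pos"],sense()["t"])
goto([.582,.109,.28],18,"above")
E
```

```text
[ 0.47529587 -0.07991422  0.40006943] 1.7333
above turn [-0.1 -0.  -0.5] shift [0.1479 0.1589 0.1199]
```

Request:
arm_command(
  rows=[0, 0, -0.5, 0.148, 0.159, 0.12, 0.06, 0, 0, -0.5, 0.148, 0.159, 0.12, 0.06, 0, 0, -0.5, 0.148, 0.159, 0.12, 0.06, 0, 0, -0.5, 0.148, 0.159, 0.12, 0.06, 0, 0, -0.5, 0.148, 0.159, 0.12, 0.06, 0, 0, -0.5, 0.148, 0.159, 0.12, 0.06, 0, 0, -0.5, 0.148, 0.159, 0.12, 0.06, 0, 0, -0.5, 0.148, 0.159, 0.12, 0.06],
)

```text
t: 2.4
eef_pos: [0.5809, 0.1091, 0.2777]
orientation: [0.586, 0.81, -0.002, -0.002]
contact_force: [0.2, -0.3, 0.2]
opening: 0.688
grip_force: 0.0
```

```bash
python3 - <<'E'
from h import *
c=cam("wrist"); im=capture("wrist"); cv2.imwrite("pics/w1.png",im[:,:,::-1])
print(sense()["eef_pos"],sense()["t"])
P=np.array([.619,-.005,.17])
for r in (.05,.1,.145,.165): print(r,np.round(proj(c,P+r*np.array([-.311,.951,0]))))
goto([.582,.109,.175],18,"down")
E
```

```text
[0.58099497 0.10817944 0.27926574] 2.45
0.05 [261. 266.]
0.1 [261. 217.]
0.145 [261. 168.]
0.165 [261. 145.]
down turn [-0.2 -0.   0.2] shift [0.0004 0.0016 0.1043]
```

View pics/w1.png

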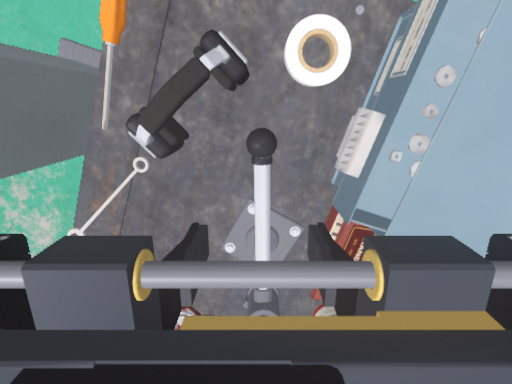

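The wrist view shows the bar at column 262 and the ball at (262,143). I predicted (261,145), so the post and bar estimate holds.

Request:
arm_command(
  rows=[0, 0, 0, 0, 0.001, 0.035, 0.06, 0, 0, 0, 0, 0.001, 0.07, 0.06, 0, 0, 0, 0, 0.001, 0.104, 0.06, 0, 0, 0, 0, 0.001, 0.104, 0.06, 0, 0, 0, 0, 0.001, 0.104, 0.06],
)

```text
t: 2.87
eef_pos: [0.5811, 0.1077, 0.1766]
orientation: [0.587, 0.809, -0.001, -0.001]
contact_force: [0.8, 0.7, 1.2]
opening: 0.694
grip_force: 0.0
```

```bash
python3 - <<'E'
from h import *
print(sense()["eef_pos"],sense()["contact_force"])
P=np.array([.619,-.005,0])
for th in list(range(108,161,8))+[164,168,169]:
    a=np.radians(th); u=np.array([np.cos(a),np.sin(a),0]); n=np.array([u[1],-u[0],0])
    p=P+.12*u-(.023)*n; p[2]=.175; goto(p,th-90,th)
E
```

```text
[0.58106637 0.10771885 0.17661939] [0.8178583  0.65369671 1.17801634]
108 turn [-0.2 -0.   0.1] shift [ 0.0011 -0.0217  0.0017]
116 turn [-0.2 -0.1 -7.9] shift [-0.0032 -0.0382  0.0017]
124 turn [ -0.2  -0.1 -15.9] shift [-0.0098 -0.0539  0.0018]
132 turn [ -0.2  -0.1 -23.9] shift [-0.0186 -0.0686  0.0018]
140 turn [ -0.2  -0.1 -31.9] shift [-0.0292 -0.0819  0.0019]
148 turn [ -0.2  -0.1 -39.9] shift [-0.0417 -0.0936  0.0019]
156 turn [ -0.2  -0.1 -47.9] shift [-0.0556 -0.1034  0.0019]
164 turn [ -0.2  -0.1 -55.9] shift [-0.0707 -0.1112  0.0019]
168 turn [ -0.1  -0.1 -59.9] shift [-0.0787 -0.1143  0.0019]
169 turn [ -0.1  -0.1 -60.9] shift [-0.0807 -0.115   0.0019]
```

Request:
arm_command(
  rows=[0, 0, 0, 0.001, -0.011, 0, 0.06, 0, 0, 0, 0.001, -0.022, 0, 0.06, 0, 0, -4, -0.001, -0.03, 0, 0.06, 0, 0, -8, -0.003, -0.038, 0, 0.06, 0, 0, -12, -0.0065, -0.046, 0, 0.06, 0, 0, -16, -0.01, -0.054, 0, 0.06, 0, 0, -20, -0.014, -0.061, 0, 0.06, 0, 0, -24, -0.0186, -0.0686, 0, 0.06],
)

```text
t: 3.53
eef_pos: [0.5255, 0.0697, 0.181]
orientation: [0.404, 0.915, 0.002, 0.004]
contact_force: [2.0, 1.1, -0.4]
opening: 0.692
grip_force: 1.1
```

```bash
python3 - <<'E'
from h import *
print(sense()["eef_pos"],sense()["contact_force"])
P=np.array([.619,-.005,0])
for th in list(range(136,161,4))+[164,166,168,169]:
    a=np.radians(th); u=np.array([np.cos(a),np.sin(a),0]); n=np.array([u[1],-u[0],0])
    p=P+.12*u-(.023)*n; p[2]=.175; goto(p,th-90,th)
E
```

```text
[0.52551228 0.06969689 0.18096603] [ 1.95932865  1.07861741 -0.39840956]
136 turn [ 0.4  0.4 -3.7] shift [ 0.0001 -0.0119  0.0059]
140 turn [ 0.4  0.4 -7.7] shift [-0.0023 -0.02    0.0058]
144 turn [  0.4   0.4 -11.7] shift [-0.0053 -0.028   0.0058]
148 turn [  0.4   0.4 -15.7] shift [-0.0088 -0.0358  0.0058]
152 turn [  0.3   0.4 -19.7] shift [-0.0129 -0.0433  0.0057]
156 turn [  0.3   0.4 -23.7] shift [-0.0175 -0.0505  0.0057]
160 turn [  0.3   0.4 -27.7] shift [-0.0225 -0.0573  0.0057]
164 turn [  0.3   0.5 -31.7] shift [-0.0281 -0.0638  0.0057]
166 turn [  0.3   0.5 -33.7] shift [-0.031  -0.0669  0.0057]
168 turn [  0.3   0.5 -35.7] shift [-0.034  -0.0699  0.0057]
169 turn [  0.3   0.5 -36.7] shift [-0.0356 -0.0714  0.0057]
```

Request:
arm_command(
  rows=[0, 0, -4, 0, -0.008, 0.001, 0.06, 0, 0, -8, -0.002, -0.016, 0.001, 0.06, 0, 0, -12, -0.005, -0.024, 0.002, 0.06, 0, 0, -16, -0.009, -0.032, 0.002, 0.06, 0, 0, -20, -0.013, -0.039, 0.002, 0.06, 0, 0, -24, -0.0175, -0.046, 0.002, 0.06, 0, 0, -28, -0.0225, -0.053, 0.002, 0.06, 0, 0, -28, -0.0225, -0.053, 0.002, 0.06],
)

```text
t: 4.2
eef_pos: [0.5009, 0.0161, 0.1786]
orientation: [0.172, 0.985, -0.0, 0.004]
contact_force: [0.9, 0.0, -1.0]
opening: 0.693
grip_force: 0.0
```

```bash
python3 - <<'E'
from h import *
print(sense()["eef_pos"],sense()["contact_force"])
P=np.array([.619,-.005,0])
for th in [160,164,168,170,172]:
    a=np.radians(th); u=np.array([np.cos(a),np.sin(a),0]); n=np.array([u[1],-u[0],0])
    p=P+.12*u-(.023)*n; p[2]=.175; goto(p,th-90,th)
E
```

```text
[0.50089936 0.01608098 0.17861067] [ 0.89527459  0.01990738 -1.03037431]
160 turn [0.1 0.4 0.2] shift [ 0.0018 -0.0024  0.0036]
164 turn [ 0.   0.4 -3.8] shift [-0.     -0.0107  0.0036]
168 turn [ 0.   0.4 -7.8] shift [-0.0025 -0.0189  0.0036]
170 turn [ 0.   0.4 -9.8] shift [-0.0039 -0.0229  0.0036]
172 turn [  0.    0.5 -11.8] shift [-0.0055 -0.0269  0.0036]
```

Request:
arm_command(
  rows=[0, 0, -2, 0.001, -0.005, 0.001, 0.06, 0, 0, -4, 0, -0.01, 0.002, 0.06, 0, 0, -6, -0.001, -0.015, 0.002, 0.06, 0, 0, -8, -0.0025, -0.018, 0.002, 0.06, 0, 0, -8, -0.003, -0.02, 0.002, 0.06, 0, 0, -8, -0.003, -0.02, 0.002, 0.06],
)

```text
t: 4.7
eef_pos: [0.4964, -0.0002, 0.1754]
orientation: [0.105, 0.994, 0.002, 0.003]
contact_force: [2.5, 7.8, 1.8]
opening: 0.69
grip_force: 4.3
```

Request:
arm_command(
  rows=[0, 0, 0, 0, -0.002, 0, 0.06, 0, 0, 0, 0, -0.003, 0, 0.06],
)

```text
t: 4.87
eef_pos: [0.4963, -0.0005, 0.1754]
orientation: [0.106, 0.994, 0.005, 0.003]
contact_force: [5.0, 21.1, -0.4]
opening: 0.693
grip_force: 10.5
```

```bash
python3 - <<'E'
from h import *
print(sense()["eef_pos"],sense()["contact_force"])
im=capture("top"); c=im[110:270,120:320]; cv2.imwrite("pics/top2.png",cv2.resize(c[:,:,::-1],None,fx=4,fy=3.75,interpolation=cv2.INTER_CUBIC))
E
```

```text
[ 0.49625121 -0.00052462  0.17535861] [ 4.98863543 21.10682758 -0.39048169]
```

View pics/top2.png

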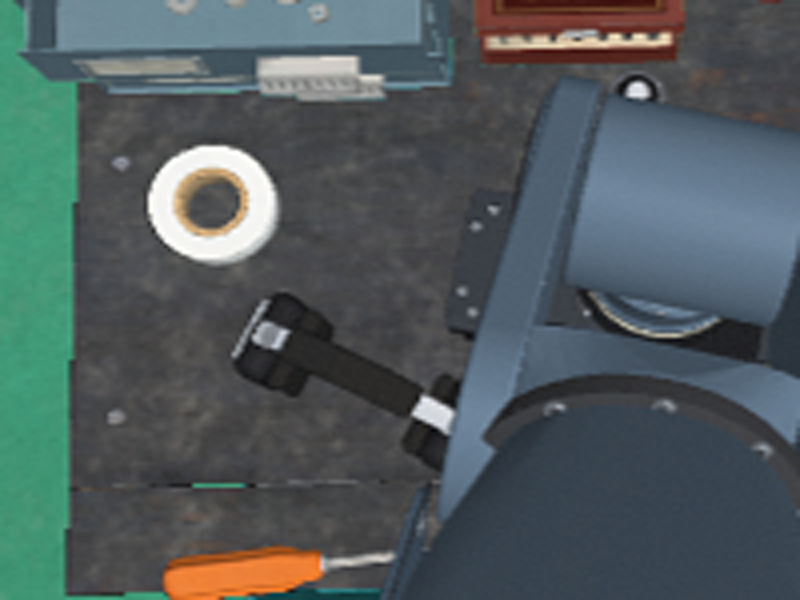

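The jaws press the bar with 21 N and no longer move it, at about 167–168°, so the arm is at its stop. Bystanders and ear defenders look unmoved. I'll back off and rise.

Request:
arm_command(
  rows=[0, 0, 0, 0, 0.012, 0, 0.06, 0, 0, 0, 0, 0.023, 0, 0.06, 0, 0, 0, 0, 0.023, 0, 0.06, 0, 0, 0, 0, 0.023, -0.04, 0.06, 0, 0, 0, 0, 0.023, -0.08, 0.06, 0, 0, 0, 0, 0.023, -0.12, 0.06, 0, 0, 0, 0, 0.023, -0.13, 0.06, 0, 0, 0, 0, 0.023, -0.13, 0.06],
)

```text
t: 5.58
eef_pos: [0.5009, 0.0171, 0.3076]
orientation: [0.103, 0.995, -0.001, 0.005]
contact_force: [0.5, -0.3, 0.2]
opening: 0.688
grip_force: 0.0
```

```bash
python3 - <<'E'
from h import *
print(sense()["eef_pos"],sense()["contact_force"])
c=cam("wrist"); im=capture("wrist"); cv2.imwrite("pics/w2.png",im[:,:,::-1])
g=cv2.cvtColor(im,cv2.COLOR_RGB2GRAY); P=np.array([.619,-.005,.17])
# bar: bright columns per row
for v in range(170,240,10):
    x=np.where(g[v,200:330]>140)[0]
    if len(x): print(v,x.min()+200,x.max()+200,np.round(onz(c,(x.min()+x.max())/2+200,v,.17),4))
goto([.472,.152,.30],-28,"ear")
E
```

```text
[0.50086062 0.01714845 0.30758407] [ 0.52948245 -0.28716264  0.21190921]
170 256 270 [0.4857 0.0242 0.17  ]
180 256 270 [0.4955 0.0223 0.17  ]
190 256 270 [0.5055 0.0202 0.17  ]
200 257 270 [0.5158 0.0186 0.17  ]
210 233 290 [0.5258 0.0145 0.17  ]
220 233 290 [0.5365 0.0124 0.17  ]
230 218 289 [0.5457 0.0021 0.17  ]
ear turn [  0.2   0.2 106.2] shift [0.0542 0.1261 0.0047]
```

View pics/w2.png

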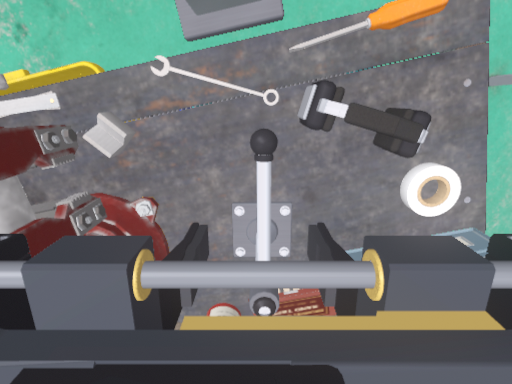

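The wrist view shows the bar in line with the tool at column 263, the ball at (264,143), and all bystanders in place. Its direction is about 168°, matching the expected stop. Next, the ear defenders.

Request:
arm_command(
  rows=[0, 0, 53, 0.054, 0.126, 0, 0.06, 0, 0, 53, 0.054, 0.126, 0, 0.06, 0, 0, 53, 0.054, 0.126, 0, 0.06, 0, 0, 53, 0.054, 0.126, 0, 0.06, 0, 0, 53, 0.054, 0.126, 0, 0.06, 0, 0, 53, 0.054, 0.126, 0, 0.06, 0, 0, 53, 0.054, 0.126, 0, 0.06, 0, 0, 53, 0.054, 0.126, 0, 0.06],
)

```text
t: 6.3
eef_pos: [0.4698, 0.1523, 0.3009]
orientation: [0.538, 0.843, -0.002, -0.002]
contact_force: [0.4, -0.5, 1.1]
opening: 0.687
grip_force: 0.0
```

Request:
arm_command(
  rows=[0, 0, 53, 0, 0, 0, 0.06, 0, 0, 53, 0, 0, 0, 0.06, 0, 0, 53, 0, 0, 0, 0.06, 0, 0, 53, 0, 0, 0, 0.06, 0, 0, 53, 0, 0, 0, 0.06, 0, 0, 53, 0, 0, 0, 0.06, 0, 0, 53, 0, 0, 0, 0.06, 0, 0, 53, 0, 0, 0, 0.06],
)

```text
t: 6.97
eef_pos: [0.4699, 0.1519, 0.3008]
orientation: [0.858, 0.514, -0.002, -0.001]
contact_force: [-0.3, -0.4, 0.9]
opening: 0.691
grip_force: 0.0
```

```bash
python3 - <<'E'
from h import *
print(sense()["eef_pos"],sense()["t"])
c=cam("wrist"); im=capture("wrist"); cv2.imwrite("pics/w3.png",im[:,:,::-1])
goto([.472,.152,.30],-28,"ear")
E
```

```text
[0.46994746 0.15186758 0.30084566] 6.9667
ear turn [-0.2  0.2 -0.1] shift [0.0011 0.0017 0.0009]
```

View pics/w3.png

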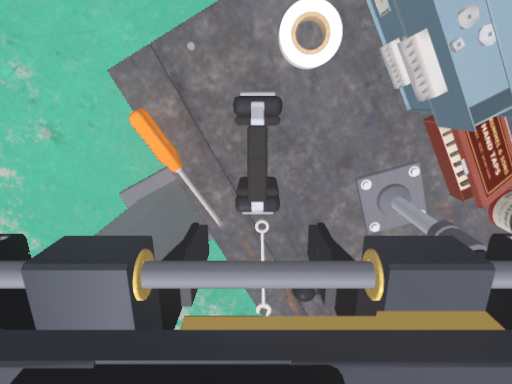

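The crown band runs vertically at columns 247–268 and rows 125–203. The outer cup plates are at rows 94 and 213, and the tool is well aligned.

```bash
python3 - <<'E'
from h import *
c=cam("wrist"); im=cv2.imread("pics/w3.png"); g=im.max(axis=2)
for v in range(130,176,9):
    x=np.where(g[v,235:282]<50)[0]+235; 
    if len(x): print(v,x.min(),x.max(),np.round(onz(c,x.min()-.5,v,.125),4),np.round(onz(c,x.max()+.5,v,.125),4))
a,b=onz(c,258,94,.07),onz(c,258,213,.07); print("plates",a,b,(a+b)/2,np.linalg.norm(a-b))
a,b=onz(c,258,122,.11),onz(c,258,204,.11); print("pad ends",(a+b)/2,np.linalg.norm(a-b))
print(tri(ray(cam("top"),208.75,210),ray(cam("side"),240,214)))
E
```

```text
plates [0.50985577 0.22933105 0.07      ] [0.43824526 0.09486062 0.07      ] [0.47405051 0.16209584 0.07      ] 0.15234947260922824
pad ends [0.47334073 0.16049442 0.11      ] 0.09529225502755002
(array([0.4698563 , 0.15819416, 0.12101653]), np.float64(0.002373805050882631))
```

Request:
arm_command(
  rows=[0, 0, 0, 0.009, -0.001, 0.04, 0.06, 0, 0, 0, 0.009, -0.001, 0.08, 0.06, 0, 0, 0, 0.009, -0.001, 0.12, 0.06, 0, 0, 0, 0.009, -0.001, 0.145, 0.06, 0, 0, 0, 0.009, -0.001, 0.157, 0.06, 0, 0, 0, 0.009, -0.001, 0.165, 0.06, 0, 0, 0, 0.009, -0.001, 0.165, 0.06, 0, 0, 0, 0.009, -0.001, 0.165, 0.06],
)

```text
t: 7.68
eef_pos: [0.4743, 0.1606, 0.1377]
orientation: [0.856, 0.517, -0.001, -0.0]
contact_force: [1.0, -0.0, 0.1]
opening: 0.693
grip_force: 0.0
```

```bash
python3 - <<'E'
from h import *
print(sense()["eef_pos"],sense()["contact_force"])
goto([.473,.1605,.136],-28)
E
```

```text
[0.47432672 0.16063293 0.13765479] [ 1.01548807 -0.04690645  0.09087946]
 turn [-0.1  0.1  0.3] shift [-0.0007 -0.0011  0.0017]
```

Request:
arm_command(
  rows=[0, 0, 0, 0, -0.001, 0.0015, 0.04, 0, 0, 0, 0, -0.001, 0.0015, 0.03, 0, 0, 0, 0, -0.001, 0.0015, 0.01, 0, 0, 0, 0, -0.001, 0.0015, 0.01, 0, 0, 0, 0, -0.001, 0.0015, 0.01, 0, 0, 0, 0, -0.001, 0.0015, 0.01],
  force=25,
)

```text
t: 8.18
eef_pos: [0.474, 0.1613, 0.1371]
orientation: [0.856, 0.517, 0.0, 0.0]
contact_force: [-0.2, -1.0, 0.2]
opening: 0.321
grip_force: 0.0
```

Request:
arm_command(
  rows=[0, 0, 0, 0, 0, 0, 0.01, 0, 0, 0, 0, 0, -0.01, 0.01, 0, 0, 0, 0, 0, -0.02, 0.01, 0, 0, 0, 0, 0, -0.03, 0.01, 0, 0, 0, 0, 0, -0.03, 0.01],
)

```text
t: 8.6
eef_pos: [0.4748, 0.1614, 0.1684]
orientation: [0.856, 0.517, 0.002, 0.001]
contact_force: [-0.4, 0.9, -2.3]
opening: 0.248
grip_force: 25.0
```

Request:
arm_command(
  rows=[0, 0, 0, 0, 0, -0.03, 0.01, 0, 0, 0, 0, 0, -0.06, 0.01, 0, 0, 0, 0, 0, -0.09, 0.01, 0, 0, 0, 0, 0, -0.12, 0.01, 0, 0, 0, 0, 0, -0.15, 0.01, 0, 0, 0, 0, 0, -0.172, 0.01, 0, 0, 0, 0, 0, -0.172, 0.01, 0, 0, 0, 0, 0, -0.172, 0.01],
)

```text
t: 9.27
eef_pos: [0.4738, 0.1612, 0.339]
orientation: [0.856, 0.517, 0.001, 0.0]
contact_force: [-0.0, -0.4, -2.3]
opening: 0.25
grip_force: 25.0
```

```bash
python3 - <<'E'
from h import *
print(sense()["eef_pos"],sense()["contact_force"],sense()["grip_force"])
P=np.array([.619,-.005,0]); a=np.radians(168.2); p=P+.088*np.array([np.cos(a),np.sin(a),0]); p[2]=.34; print(p)
im=capture("side"); cv2.imwrite("pics/s3.png",cv2.resize(im[:,:,::-1],(768,576)))
goto(p,-11.8)
E
```

```text
[0.47377633 0.16124814 0.33901099] [-0.02466764 -0.41669313 -2.29374771] 24.984793388284743
[0.53285967 0.01299565 0.34      ]
 turn [ -0.1   0.1 -16. ] shift [-0.1031  0.1222 -0.0026]
```

View pics/s3.png

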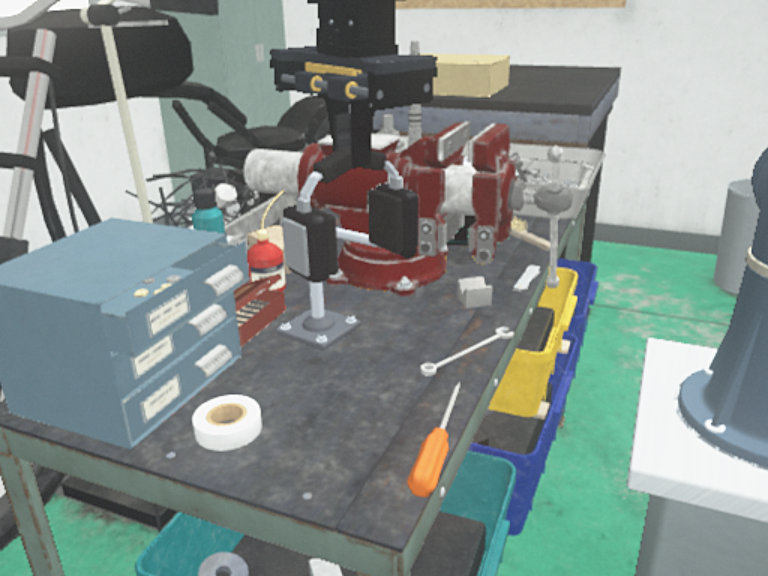

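Held level at about 0.2 m cup clearance. Now over the bar.

Request:
arm_command(
  rows=[0, 0, -2, -0.013, 0.015, 0, 0.01, 0, 0, -4, -0.027, 0.032, 0, 0.01, 0, 0, -7, -0.042, 0.05, 0, 0.01, 0, 0, -9, -0.057, 0.068, 0, 0.01, 0, 0, -12, -0.072, 0.086, 0, 0.01, 0, 0, -14, -0.087, 0.104, 0, 0.01, 0, 0, -15, -0.096, 0.115, 0, 0.01, 0, 0, -16, -0.101, 0.121, 0, 0.01],
)

```text
t: 9.98
eef_pos: [0.5333, 0.0136, 0.3354]
orientation: [0.776, 0.63, -0.002, -0.002]
contact_force: [-0.0, 0.2, -2.0]
opening: 0.252
grip_force: 25.0
```

Request:
arm_command(
  rows=[0, 0, 0, 0, 0, 0, 0.01, 0, 0, 0, 0, 0, 0, 0.01, 0, 0, 0, 0, 0, 0, 0.01],
)

```text
t: 10.23
eef_pos: [0.5326, 0.0162, 0.337]
orientation: [0.776, 0.631, -0.001, -0.002]
contact_force: [0.3, 0.5, -3.0]
opening: 0.251
grip_force: 25.0
```

```bash
python3 - <<'E'
from h import *
print(sense()["eef_pos"],sense()["contact_force"],sense()["grip_force"])
goto([.533,.015,.22],-11.8)
E
```

```text
[0.53264216 0.01618393 0.33695794] [ 0.29184849  0.48203765 -3.03228806] 24.978073466336355
 turn [-0.2 -0.   0. ] shift [-0.0011  0.0011  0.117 ]
```

Lower to just above the bar, then by small steps until the weight comes off.

Request:
arm_command(
  rows=[0, 0, 0, -0.001, 0.001, 0.02, 0.01, 0, 0, 0, -0.001, 0.001, 0.04, 0.01, 0, 0, 0, -0.001, 0.001, 0.06, 0.01, 0, 0, 0, -0.001, 0.001, 0.08, 0.01, 0, 0, 0, -0.001, 0.001, 0.1, 0.01, 0, 0, 0, -0.001, 0.001, 0.115, 0.01, 0, 0, 0, -0.001, 0.001, 0.118, 0.01, 0, 0, 0, -0.001, 0.001, 0.118, 0.01],
)

```text
t: 10.9
eef_pos: [0.5333, 0.0153, 0.2194]
orientation: [0.776, 0.631, -0.001, -0.001]
contact_force: [0.9, -0.8, -1.6]
opening: 0.248
grip_force: 25.0
```

Request:
arm_command(
  rows=[0, 0, 0, 0, 0, 0.003, 0.01, 0, 0, 0, 0, 0, 0.006, 0.01, 0, 0, 0, 0, 0, 0.009, 0.01, 0, 0, 0, 0, 0, 0.009, 0.01],
)

```text
t: 11.23
eef_pos: [0.5346, 0.0144, 0.2118]
orientation: [0.776, 0.631, 0.0, 0.0]
contact_force: [-0.5, 0.0, -2.8]
opening: 0.249
grip_force: 25.0
```

Request:
arm_command(
  rows=[0, 0, 0, 0, 0, 0.001, 0.01, 0, 0, 0, 0, 0, 0.002, 0.01, 0, 0, 0, 0, 0, 0.002, 0.01],
)

```text
t: 11.48
eef_pos: [0.5346, 0.0143, 0.2097]
orientation: [0.776, 0.631, 0.0, 0.0]
contact_force: [0.4, -0.1, -2.7]
opening: 0.252
grip_force: 25.0
```

Request:
arm_command(
  rows=[0, 0, 0, 0, 0, 0.0015, 0.01, 0, 0, 0, 0, 0, 0.003, 0.01, 0, 0, 0, 0, 0, 0.003, 0.01],
)

```text
t: 11.73
eef_pos: [0.5343, 0.0143, 0.2063]
orientation: [0.776, 0.631, -0.0, -0.0]
contact_force: [0.0, -0.8, -2.3]
opening: 0.246
grip_force: 25.0
```

Request:
arm_command(
  rows=[0, 0, 0, 0, 0, 0.001, 0.01, 0, 0, 0, 0, 0, 0.002, 0.01, 0, 0, 0, 0, 0, 0.002, 0.01],
)

```text
t: 11.98
eef_pos: [0.5344, 0.0143, 0.2044]
orientation: [0.776, 0.631, -0.0, -0.0]
contact_force: [0.2, 0.2, -2.5]
opening: 0.252
grip_force: 25.0
```

Request:
arm_command(
  rows=[0, 0, 0, 0, 0, 0.0008, 0.01, 0, 0, 0, 0, 0, 0.0015, 0.01, 0, 0, 0, 0, 0, 0.0015, 0.01],
)

```text
t: 12.23
eef_pos: [0.5346, 0.0143, 0.2037]
orientation: [0.776, 0.631, 0.0, 0.0]
contact_force: [-1.8, 0.8, 1.9]
opening: 0.249
grip_force: 25.0
```

```bash
python3 - <<'E'
from h import *
print(sense()["eef_pos"],sense()["contact_force"])
im=capture("side"); c=im[60:210,130:330]; cv2.imwrite("pics/s4.png",cv2.resize(c[:,:,::-1],(800,600),interpolation=cv2.INTER_CUBIC))
E
```

```text
[0.53464427 0.01430029 0.20367431] [-1.78741743  0.81501138  1.92745454]
```

View pics/s4.png

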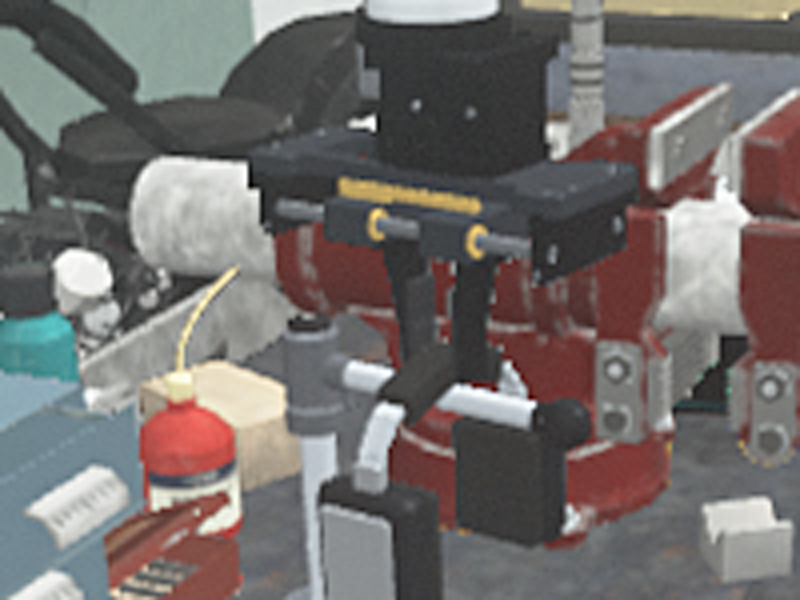

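The crown rests on the bar at about (420,380) with a cup on each side. The vertical force went from -2.5 N to +1.9 N, so the weight is on the bar. Releasing.

Request:
arm_command(
  rows=[0, 0, 0, 0, 0, 0, 0.03, 0, 0, 0, 0, 0, 0, 0.05, 0, 0, 0, 0, 0, 0, 0.06, 0, 0, 0, 0, 0, 0, 0.06, 0, 0, 0, 0, 0, 0, 0.06, 0, 0, 0, 0, 0, 0, 0.06, 0, 0, 0, 0, 0, -0.01, 0.06, 0, 0, 0, 0, 0, -0.02, 0.06],
)

```text
t: 12.95
eef_pos: [0.5342, 0.0144, 0.2234]
orientation: [0.776, 0.631, -0.001, -0.001]
contact_force: [0.1, -0.7, 0.0]
opening: 0.676
grip_force: 0.0
```

Request:
arm_command(
  rows=[0, 0, 0, 0, 0, -0.02, 0.06, 0, 0, 0, 0, 0, -0.05, 0.06, 0, 0, 0, 0, 0, -0.08, 0.06, 0, 0, 0, 0, 0, -0.12, 0.06, 0, 0, 0, 0, 0, -0.15, 0.06, 0, 0, 0, 0, 0, -0.15, 0.06, 0, 0, 0, 0, 0, -0.15, 0.06, 0, 0, 0, 0, 0, -0.15, 0.06],
)

```text
t: 13.62
eef_pos: [0.534, 0.0144, 0.3734]
orientation: [0.776, 0.631, 0.0, 0.0]
contact_force: [-0.5, -0.6, -0.8]
opening: 0.683
grip_force: 0.0
```

```bash
python3 - <<'E'
from h import *
print(sense()["eef_pos"],sense()["contact_force"])
im=capture("side"); c=im[60:285,100:400]; cv2.imwrite("pics/s5.png",cv2.resize(c[:,:,::-1],(800,600),interpolation=cv2.INTER_CUBIC))
E
```

```text
[0.53400363 0.01442956 0.37342021] [-0.52917444 -0.57187318 -0.77608164]
```

View pics/s5.png

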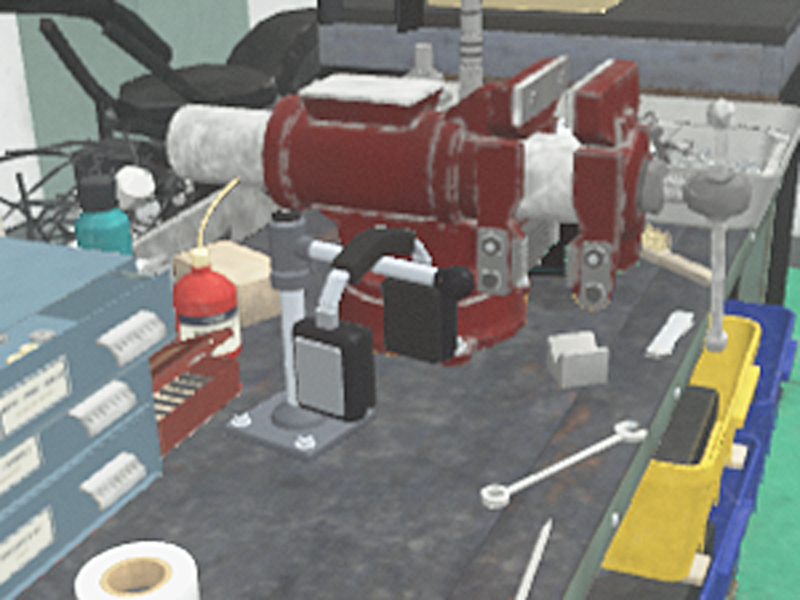

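The ear defenders hang level on the bar, crown at (375,250) with one cup on each side. The gripper is clear and the bystanders in this crop look unmoved.

```bash
python3 -c "
from workcell import *
print(hand_in())"
```

```text
the job is handed in; nothing more can be done
None
```

I swung the hanger's arm out to its stop, hung the ear defenders astride the bar with one cup on each side, let go, and handed the job in at about 14 s; no verdict came back.

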